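Park the hole saws in order of size

ROBOT

A 6-joint arm with a two-finger parallel gripper is mounted at the origin on the work surface. World frame = base frame: x ahead of the robot, y to its left, z up, the work surface at z = 0. Lengths are in m, angles in degrees, forces in N, time in s.
With the tool pointing down it reaches from about 0.35 to 0.85 m from the base axis. Payload 8.1 kg.
Tool frame: the origin (TCP) lies on the centre line of the jaws, within the pads' length; the fingertips stand 14 mm ahead of it and the grasp point (between the pads) lies 5 mm behind it; x points along the fingers, z is the direction in which the jaws open and shut, and the axes are right-handed (so a half turn about x gives the same grasp; the last joint's range is limited). The gripper opens to 93 mm and grips with 3 to 60 N. Pads are 15 mm wide; open, the fingers measure 128 mm over their backs; the gripper's body (75 mm by 188 mm) begins 65 mm behind the grasp point.
Start: joints at [60.08, 7.471, 85.268, -0, 87.261, -4.893], TCP at [0.254, 0.544, 0.233] pointing down, gripper open.
Joint ranges: [-169.43, 169.43], [-51.17, 129.36], [1.28, 143.12], [-76.62, 256.62], [0, 156.53], [-152.29, 152.29]. Speed limits (degrees/s): [136.94, 136.94, 159.86, 180, 180, 180].

INTERFACE

Orientations are given as a 3x3 rotation matrix whose columns are the frame's x, y, z axes.
In Python, from cell import observe, camera, calibration, close_job gives the robot as it stands.
- The arm moves only by the tool carry_out, never from a script. Its argument "moves" is a list of rows, each an object of numbers: "dx", "dy", "dz": the shift along the tool's x, y, z in cm; "ax", "ay", "az": the turn, a rotation vector about the tool's x, y, z in degrees; "jaw": the finger opening in cm, from 0 to 9.3. A call has 1 to 20 rows; each row is the pose to reach, as a shift and turn from the pose commanded when the call began, along the tool's axes at that moment; what a row does not reach only later rows make up. A row lasts 1/12 s, in which the tool goes at most 41.7 mm and 7.16 degrees, less where a joint would pass 70% of its speed; a pose out of reach is approached as far as the arm can. A call with a gripper value outside its range is refused whole. The fingers move at their own pace and stop on an object; "force" is the grip in N (left out, the last holds). Time passes only in rows, so rows that repeat a pose let the fingers close. It gives the time, the measured TCP pose, the force and the opening at its end, in the units of the state.
- observe(): the state, without advancing time (a new reading comes with each control period).
- camera(name): name is "scene" or "top"; returns the picture (420x560x3 uint8, red, green, blue); there is no depth.
- calibration(name): a dict with "intrinsics" (3x3 intrinsics, pixels), "extrinsics" (4x4, takes a point from world to camera coordinates). Camera axes: x right, y down, z forward; pixel columns grow to the right and rows downward; lengths in m; the calibration is good to about 2 mm. A picture is of the moment at which its call begins. calibration takes no time and is no camera call.
- close_job(): hands the job in, once; it reports no verdict.
The state is a dict: "time": time; "joint_positions": joint angles; "qd": joint speeds; "tau": joint torques, N m; "ee_pos": TCP position; "ee_rot": TCP orientation; "wrist_force": force on the tool from outside, world axes, zero at the start; "ft_torque": the same for the moment, N m; "gripper_width": opening from 0.0 (shut) to 1.0 (fully open).
Only numpy, scipy, OpenCV 4.12 (cv2) and the standard library are available. Lean on these libraries where they do the work, as an engineer would, in place of code of your own. Each camera call takes 0.05 s, during which the arm holds its last target.

TASK

Tidy up the drill bench: stand the four gold hole saws upright, teeth down, on the four round pads of the rail, one centred on each pad, in order of size, with the smallest next to the red end post and the largest farthest from it. Do not knock over the white oil bottle that stands among them, and let go of everything at the end.

Things in the scene. Friction and masses are not known exactly. Their poses are not given: they have to be found in the camera images.
- saw_28: hole saw, the smallest of four: upright gold cylinder 28 mm in diameter and 40 mm high, with a steel nut 18 mm across and 8 mm high on its closed top (48 mm overall) and dark teeth at its foot; about 60 g; loose, stands teeth down. Origin: centre of its underside, z up along its axis; yaw means nothing
- saw_38: hole saw, the second smallest of four: upright gold cylinder 38 mm in diameter and 40 mm high, with a steel nut 18 mm across and 8 mm high on its closed top (48 mm overall) and dark teeth at its foot; about 90 g; loose, stands teeth down. Origin: centre of its underside, z up along its axis; yaw means nothing
- saw_48: hole saw, the second largest of four: upright gold cylinder 48 mm in diameter and 40 mm high, with a steel nut 18 mm across and 8 mm high on its closed top (48 mm overall) and dark teeth at its foot; about 120 g; loose, stands teeth down. Origin: centre of its underside, z up along its axis; yaw means nothing
- saw_58: hole saw, the largest of four: upright gold cylinder 58 mm in diameter and 40 mm high, with a steel nut 18 mm across and 8 mm high on its closed top (48 mm overall) and dark teeth at its foot; about 160 g; loose, stands teeth down. Origin: centre of its underside, z up along its axis; yaw means nothing
- pad_a: fixed black round rubber pad with a white rim and a white centre dot, 66 mm in diameter, 3 mm thick, at the left end of the row of four pads (+y end), about 80 mm from its neighbour, on the flat 12 mm high rail; its top is 15 mm above the table. Origin: centre of its underside (its top is at z = 3 mm in its frame); x across the rail (away from the robot), y along the rail
- pad_b: fixed black round rubber pad with a white rim and a white centre dot, 66 mm in diameter, 3 mm thick, second from the left (from +y) on the flat 12 mm high rail; its top is 15 mm above the table. Origin: centre of its underside (its top is at z = 3 mm in its frame); x across the rail (away from the robot), y along the rail
- pad_c: fixed black round rubber pad with a white rim and a white centre dot, 66 mm in diameter, 3 mm thick, third from the left (from +y) on the flat 12 mm high rail; its top is 15 mm above the table. Origin: centre of its underside (its top is at z = 3 mm in its frame); x across the rail (away from the robot), y along the rail
- pad_d: fixed black round rubber pad with a white rim and a white centre dot, 66 mm in diameter, 3 mm thick, at the right end of the row (-y end) on the flat 12 mm high rail; its top is 15 mm above the table. Origin: centre of its underside (its top is at z = 3 mm in its frame); x across the rail (away from the robot), y along the rail
- red_post: fixed red end post, 70 mm across the rail, 24 mm along it, 26 mm high (its top 38 mm above the table), at one end of the aluminium rail, about 62 mm beyond the last pad's centre: beside pad_a at some starts, beside pad_d at others; a bare metal post of the same size stands at the other end. Origin: centre of its underside
- oil_bottle: loose white bottle with a black cap, 40 mm in diameter, 85 mm high, about 160 g, standing on the table among the hole saws; not to be knocked over. Origin: centre of its underside, z up
Mind the look-alikes: they are no part of the job. What is shaped like the saw_48 but purple is not meant.

How it is judged (in metres and radians):
At the end, for the whole second after the job is handed in: Counted from the red post, the 28, 38, 48 and 58 mm saws stand on the first, second, third and fourth pad, each within 12 mm of its pad's centre, resting on the pad (foot within 4 mm of its top), upright within 0.1 rad and at rest (under 0.02 m/s); the oil bottle is upright within 0.15 rad (((horizontal distance between red_post and pad_a below 0.1 m and horizontal distance between saw_28 and pad_a below 0.012 m and z of saw_28 in the frame of pad_a between -0.001 and 0.007 m and horizontal distance between saw_38 and pad_b below 0.012 m and z of saw_38 in the frame of pad_b between -0.001 and 0.007 m and horizontal distance between saw_48 and pad_c below 0.012 m and z of saw_48 in the frame of pad_c between -0.001 and 0.007 m and horizontal distance between saw_58 and pad_d below 0.012 m and z of saw_58 in the frame of pad_d between -0.001 and 0.007 m) or (horizontal distance between red_post and pad_d below 0.1 m and horizontal distance between saw_28 and pad_d below 0.012 m and z of saw_28 in the frame of pad_d between -0.001 and 0.007 m and horizontal distance between saw_38 and pad_c below 0.012 m and z of saw_38 in the frame of pad_c between -0.001 and 0.007 m and horizontal distance between saw_48 and pad_b below 0.012 m and z of saw_48 in the frame of pad_b between -0.001 and 0.007 m and horizontal distance between saw_58 and pad_a below 0.012 m and z of saw_58 in the frame of pad_a between -0.001 and 0.007 m)) and angle between each of saw_28, saw_38, saw_48, saw_58's own z axis and vertical below 0.1 rad and linear speed of each of saw_28, saw_38, saw_48, saw_58 below 0.02 m/s and angle between oil_bottle's own z axis and vertical below 0.15 rad); the robot touches nothing.
It fails at once if the oil bottle is knocked over (tilted more than 0.35 rad) (angle between oil_bottle's own z axis and vertical above 0.35 rad).
It also fails if it takes over 106 s, if anything falls off the work surface, if the arm or the gripper's body presses on something with over 40 N, if the wrist force passes 120 N, or if a joint passes its speed limit or range.

## Working session

There is one attempt and no reset: what is moved stays moved. The work goes in short steps, Python scripts to look and compute and a tool call to move; the robot and the scene stay as the last step left them, time stands still between calls to the robot, and variables do not carry over. Pictures are saved under pics/ and viewed, and the job is handed in when it is done.

Besides the shell and the picture viewer there is one more tool, called after "Emit:" as a command line: name --argument value ..., lists and objects as JSON in quotes. carry_out: Moves the arm, as the interface text tells. Its arguments: {"type":"object","properties":{"moves":{"type":"array","items":{"type":"object","properties":{"dx":{"type":"number"},"dy":{"type":"number"},"dz":{"type":"number"},"ax":{"type":"number"},"ay":{"type":"number"},"az":{"type":"number"},"jaw":{"type":"number"}}}},"force":{"type":"number"}},"required":["moves"]}

```bash
ls; mkdir -p pics; python3 - <<'E'
from cell import *
import cv2,numpy as np
for n in("scene","top"):
    cv2.imwrite(f"pics/{n}0.png",cv2.cvtColor(camera(n),cv2.COLOR_RGB2BGR)); c=calibration(n);print(np.round(c["intrinsics"],1).tolist(),np.round(c["extrinsics"],4).tolist())
s=observe();print(s["time"],s["ee_pos"],s["ee_rot"],s["gripper_width"])
E
```

```text
pics
[[384.7, 0.0, 280.0], [0.0, 384.7, 209.7], [0.0, 0.0, 1.0]] [[0.5681, 0.8228, 0.0145, -0.3035], [0.6298, -0.4233, -0.6513, -0.3051], [-0.5298, 0.3792, -0.7586, 1.0103], [0.0, 0.0, 0.0, 1.0]]
[[395.1, 0.0, 286.7], [0.0, 395.1, 203.2], [0.0, 0.0, 1.0]] [[0.0155, -0.9998, -0.0156, 0.0075], [-0.9921, -0.0135, -0.1245, 0.5318], [0.1242, 0.0174, -0.9921, 0.8072], [0.0, 0.0, 0.0, 1.0]]
0.1 [0.25357268 0.54325786 0.23168062] [[-8.23388476e-04 -9.06120134e-01  4.23019650e-01]
 [-1.43054056e-03  4.23020428e-01  9.06119016e-01]
 [-9.99998638e-01  1.40941189e-04 -1.64455175e-03]] 0.9988412622984438
```

View pics/scene0.png

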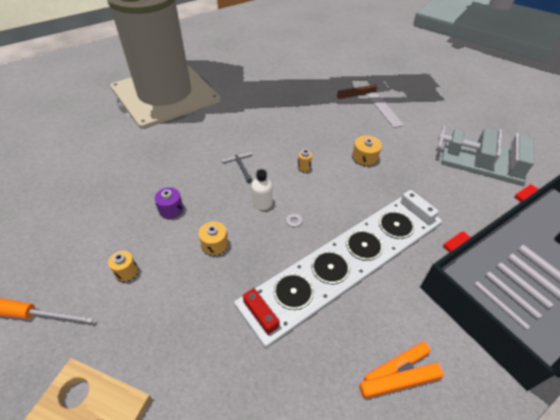

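View pics/top0.png

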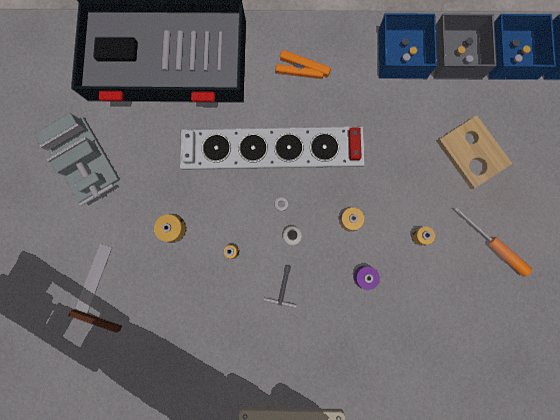

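Pads run left to right in the top view as a(216,148), b(253,148), c(289,147), d(325,147). The red post at (355,143) is beside pad_d. The gold saws are at (168,228), (230,252), (352,219) and (425,235). The purple look-alike is at (368,278) and the bottle at (292,235). Next I'll enlarge the crops.

```bash
cat > h.py <<'E'
import numpy as np,cv2
from cell import *
def load(n): return cv2.imread(n)
def ray(n,uv,z):
    c=calibration(n);K=np.array(c["intrinsics"]);E=np.array(c["extrinsics"])
    R=E[:3,:3];C=-R.T@E[:3,3];d=R.T@np.linalg.inv(K)@np.array([uv[0],uv[1],1.]);return C+d*(z-C[2])/d[2]
def proj(n,p):
    c=calibration(n);q=np.array(c["extrinsics"])@np.append(p,1);q=np.array(c["intrinsics"])@q[:3];return q[:2]/q[2]
E
python3 - <<'E'
from h import *
t=load("pics/top0.png");s=load("pics/scene0.png")
a=cv2.resize(t[120:300,150:450],None,fx=2.6,fy=2.6,interpolation=cv2.INTER_CUBIC);cv2.imwrite("pics/topc.png",a)
print(a.shape)
for n,im in(("top",t),("scene",s)):
    h=cv2.cvtColor(im,cv2.COLOR_BGR2HSV)
    m=cv2.inRange(h,(15,110,90),(28,255,255))
    m=cv2.morphologyEx(m,cv2.MORPH_CLOSE,np.ones((3,3)))
    for c in cv2.findContours(m,0,2)[0]:
        if 60<cv2.contourArea(c)<1500:
            x,y,w,hh=cv2.boundingRect(c); (u,v),r=cv2.minEnclosingCircle(c)
            print(n,(x,y,w,hh),cv2.contourArea(c),round(u,1),round(v,1),round(r,1),np.round(ray(n,(u,v),.03 if n=="top" else .02),4))
    g=cv2.cvtColor(im,cv2.COLOR_BGR2GRAY)
    # pads
    m=(g<60).astype(np.uint8)*255
    for c in cv2.findContours(m,0,2)[0]:
        A=cv2.contourArea(c)
        if 250<A<1500:
            (u,v),ax,_=cv2.fitEllipse(c)
            if ax[0]/ax[1]>.6: print(n,"pad",round(u,1),round(v,1),np.round(ax,1),np.round(ray(n,(u,v),.015),4))
E
```

```text
(468, 780, 3)
top (224, 245, 14, 13) 125.5 230.3 251.3 6.8 [0.4282 0.1326 0.03  ]
top (413, 227, 22, 18) 280.0 423.6 236.0 10.8 [ 0.4664 -0.2736  0.03  ]
top (154, 214, 31, 28) 623.5 169.0 228.3 15.4 [0.4747 0.2649 0.03  ]
top (341, 207, 23, 24) 379.5 351.8 218.6 11.7 [ 0.501  -0.1233  0.03  ]
top pad 288.5 146.7 [24.1 25. ] [0.66   0.0134 0.015 ]
top pad 252.6 147.2 [24.2 25. ] [0.658 0.093 0.015]
top pad 215.9 147.3 [24.  25.3] [0.6568 0.1746 0.015 ]
top pad 324.2 146.3 [24.2 25.1] [ 0.6617 -0.0654  0.015 ]
top pad 471.7 36.0 [45.5 58.9] [ 0.9234 -0.4001  0.015 ]
scene (362, 343, 80, 51) 1369.0 401.1 376.2 40.1 [ 0.8581 -0.0201  0.02  ]
scene (0, 300, 27, 13) 199.5 12.7 304.5 13.4 [ 0.4427 -0.439   0.02  ]
scene (109, 251, 29, 31) 454.5 122.7 265.9 15.5 [ 0.4694 -0.2748  0.02  ]
scene (199, 222, 29, 34) 725.0 213.3 238.2 16.9 [ 0.5031 -0.1227  0.02  ]
scene (299, 153, 13, 19) 152.0 304.5 161.2 9.9 [0.4316 0.1336 0.02  ]
scene (353, 136, 29, 30) 626.5 366.8 150.0 15.5 [0.4783 0.2694 0.02  ]
scene pad 293.1 290.7 [28.5 32.3] [ 0.6647 -0.0647  0.015 ]
scene pad 330.3 266.6 [25.3 31. ] [0.6632 0.0143 0.015 ]
scene pad 364.1 244.5 [22.1 30. ] [0.6613 0.0937 0.015 ]
scene pad 396.3 224.0 [19.6 28.8] [0.6603 0.1756 0.015 ]
```

View pics/topc.png

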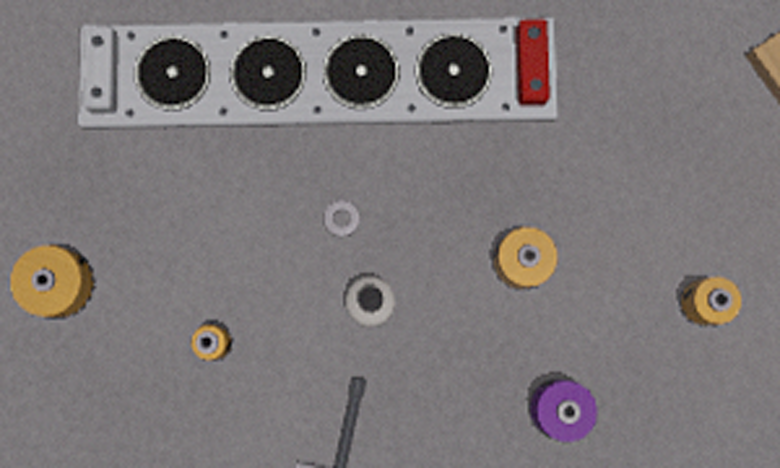

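```bash
python3 - <<'E'
from h import *
s=load("pics/scene0.png")
P={58:(166.2,227.7),28:(229.2,251.5),48:(353.5,218.5),38:(427.3,235)}
for k,p in P.items():
    q=ray("top",p,.048);print(k,np.round(q,4),"scene nut px",np.round(proj("scene",q),1))
q=ray("top",(292.3,235),.085);print("bottle",q,proj("scene",q))
tiles=[]
for k,(u,v) in {38:(122,262),48:(213,235),28:(305,158),58:(367,147)}.items():
    c=s[v-25:v+25,u-25:u+25];tiles.append(cv2.resize(c,(200,200),interpolation=cv2.INTER_CUBIC))
cv2.imwrite("pics/sc.png",np.hstack(tiles))
E
```

```text
58 [0.4749 0.2652 0.048 ] scene nut px [366.7 139.7]
28 [0.4277 0.132  0.048 ] scene nut px [303.6 150.4]
48 [ 0.4997 -0.1241  0.048 ] scene nut px [209.7 227.6]
38 [ 0.4677 -0.2754  0.048 ] scene nut px [116.9 255.9]
bottle [0.46198223 0.0022687  0.085     ] [259.25843701 171.02730967]
```

View pics/sc.png

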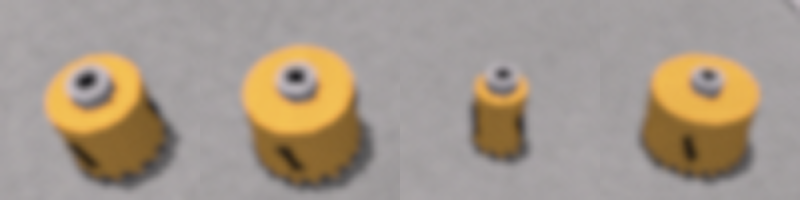

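```bash
cat >> h.py <<'E'
def ddd(p, frm=None):
    s=observe();R=np.array(s["ee_rot"]);b=np.array(s["ee_pos"]) if frm is None else frm
    return np.round(R.T@(np.array(p)-b)*100,2)
E
python3 - <<'E'
from h import *
for k,(i,u,v) in {38:(0,88,83),48:(1,296-200,82),28:(2,502-400,75),58:(3,708-600,81)}.items():
    o=[(97,237),(188,210),(280,133),(342,122)][i]
    print(k,np.round(ray("scene",(o[0]+u/4-.4,o[1]+v/4-.4),.048),4))
for k,p in {"58":(.4765,.2665),"28":(.429,.133)}.items():
    print(k,ddd((*p,.12)),ddd((*p,.02)))
E
```

```text
38 [ 0.472  -0.2741  0.048 ]
48 [ 0.5063 -0.124   0.048 ]
28 [0.4319 0.1328 0.048 ]
58 [0.4824 0.2639 0.048 ]
58 [ 11.19 -31.91 -15.63] [ 21.19 -31.91 -15.61]
28 [ 11.21 -33.25 -29.73] [ 21.21 -33.25 -29.72]
```

Emit:
carry_out --moves '[{"dx":11.2,"dy":-32.2,"dz":-15.7,"jaw":9.0},{"dx":11.2,"dy":-32.2,"dz":-15.7,"jaw":9.0},{"dx":11.2,"dy":-32.2,"dz":-15.7,"jaw":9.0},{"dx":11.2,"dy":-32.2,"dz":-15.7,"jaw":9.0},{"dx":11.2,"dy":-32.2,"dz":-15.7,"jaw":9.0},{"dx":11.2,"dy":-32.2,"dz":-15.7,"jaw":9.0},{"dx":11.2,"dy":-32.2,"dz":-15.7,"jaw":9.0},{"dx":11.2,"dy":-32.2,"dz":-15.7,"jaw":9.0},{"dx":11.2,"dy":-32.2,"dz":-15.7,"jaw":9.0},{"dx":11.2,"dy":-32.2,"dz":-15.7,"jaw":9.0},{"dx":11.2,"dy":-32.2,"dz":-15.7,"jaw":9.0},{"dx":11.2,"dy":-32.2,"dz":-15.7,"jaw":9.0},{"dx":11.2,"dy":-32.2,"dz":-15.7,"jaw":9.0},{"dx":11.2,"dy":-32.2,"dz":-15.7,"jaw":9.0}]' --force 20

```text
$.moves[0]: bad value
```

```bash
python3 - <<'E'
from h import *
t=camera("top");s=camera("scene")
f=lambda i:cv2.cvtColor(i,cv2.COLOR_RGB2BGR)
cv2.imwrite("pics/a1.png",np.hstack([cv2.resize(f(s)[80:230,280:430],(400,400)),cv2.resize(f(t)[150:300,90:240],(400,400))]))
print(observe()["ee_pos"],observe()["ee_rot"],ddd((.4785,.2645,.02)))
E
```

```text
[0.25360656 0.54339032 0.23197972] [[-6.08860824e-04 -9.06135972e-01  4.22986086e-01]
 [-1.00312365e-03  4.22986505e-01  9.06135426e-01]
 [-9.99999312e-01  1.27403018e-04 -1.16650633e-03]] [ 21.21 -32.18 -15.73]
```

View pics/a1.png

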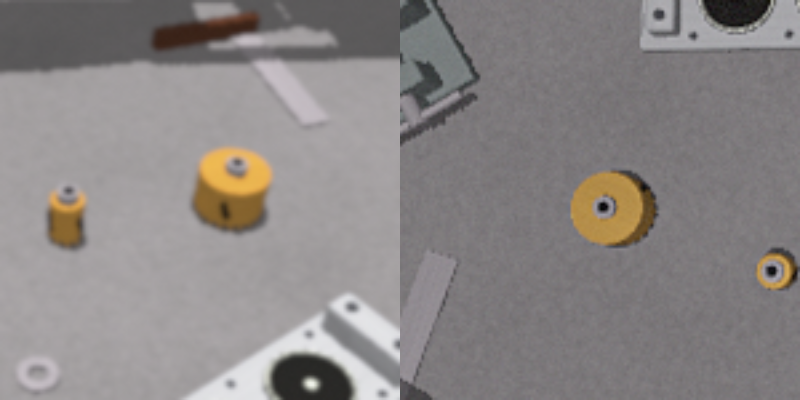

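The call was refused as "bad value", so the arm hasn't moved. I'll probe with a single full row.

Emit:
carry_out --moves '[{"dx":11.2,"dy":-32.2,"dz":-15.7,"ax":0,"ay":0,"az":0,"jaw":9.0}]' --force 20

```text
time: 0.28
ee_pos: [0.2762, 0.517, 0.2224]
ee_rot: [[0.0, -0.908, 0.419], [0.005, 0.419, 0.908], [-1.0, 0.002, 0.005]]
wrist_force: [1.9, 0.5, 0.3]
gripper_width: 0.979
```

Emit:
carry_out --moves '[{"dx":9.9,"dy":-28.6,"dz":-14.0,"ax":0,"ay":0,"az":0,"jaw":9.0},{"dx":9.9,"dy":-28.6,"dz":-14.0,"ax":0,"ay":0,"az":0,"jaw":9.0},{"dx":9.9,"dy":-28.6,"dz":-14.0,"ax":0,"ay":0,"az":0,"jaw":9.0},{"dx":9.9,"dy":-28.6,"dz":-14.0,"ax":0,"ay":0,"az":0,"jaw":9.0},{"dx":9.9,"dy":-28.6,"dz":-14.0,"ax":0,"ay":0,"az":0,"jaw":9.0},{"dx":9.9,"dy":-28.6,"dz":-14.0,"ax":0,"ay":0,"az":0,"jaw":9.0},{"dx":9.9,"dy":-28.6,"dz":-14.0,"ax":0,"ay":0,"az":0,"jaw":9.0},{"dx":9.9,"dy":-28.6,"dz":-14.0,"ax":0,"ay":0,"az":0,"jaw":9.0},{"dx":9.9,"dy":-28.6,"dz":-14.0,"ax":0,"ay":0,"az":0,"jaw":9.0},{"dx":9.9,"dy":-28.6,"dz":-14.0,"ax":0,"ay":0,"az":0,"jaw":9.0},{"dx":9.9,"dy":-28.6,"dz":-14.0,"ax":0,"ay":0,"az":0,"jaw":9.0},{"dx":9.9,"dy":-28.6,"dz":-14.0,"ax":0,"ay":0,"az":0,"jaw":9.0}]'

```text
time: 1.28
ee_pos: [0.4783, 0.2661, 0.1217]
ee_rot: [[0.0, -0.907, 0.422], [0.001, 0.422, 0.907], [-1.0, -0.0, 0.001]]
wrist_force: [-0.3, 0.7, 0.3]
gripper_width: 0.972
```

```bash
cat >> h.py <<'E'
f=lambda i:cv2.cvtColor(i,cv2.COLOR_RGB2BGR)
def snap(name,sc,tp,w=75):
    s=f(camera("scene"));t=f(camera("top"))
    g=lambda im,c:cv2.resize(im[max(0,c[1]-w):c[1]+w,max(0,c[0]-w):c[0]+w],(400,400),interpolation=cv2.INTER_CUBIC)
    cv2.imwrite("pics/%s.png"%name,np.hstack([g(s,sc),g(t,tp)]))
def st(*pts):
    o=observe();print(round(o["time"],2),np.round(o["ee_pos"],4),np.round(o["ee_rot"],4).tolist(),np.round(o["wrist_force"],1),o["gripper_width"]*93)
    for p in pts: print(p,ddd(p))
E
python3 - <<'E'
from h import *
snap("a2",(355,150),(175,220));st((.4785,.2645,.02))
E
```

```text
1.38 [0.4783 0.2663 0.1219] [[0.0008, -0.907, 0.4212], [0.0006, 0.4212, 0.907], [-1.0, -0.0005, 0.0009]] [ 0.7  0.2 -0.4] 90.05605696597301
(0.4785, 0.2645, 0.02) [10.19 -0.09 -0.17]
```

View pics/a2.png

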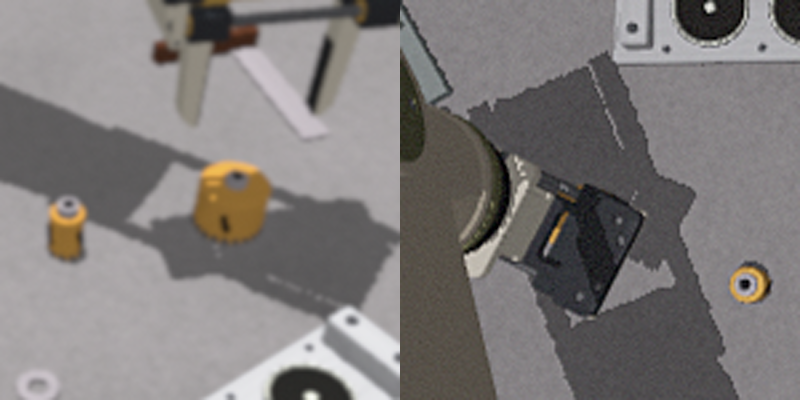

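The 58 saw sits between and below the fingers (scene crop at 232,200). I'll descend and grip it.

Emit:
carry_out --moves '[{"dx":3,"dy":-0.1,"dz":-0.15,"ax":0,"ay":0,"az":0,"jaw":9.0},{"dx":6,"dy":-0.1,"dz":-0.15,"ax":0,"ay":0,"az":0,"jaw":9.0},{"dx":8.5,"dy":-0.1,"dz":-0.15,"ax":0,"ay":0,"az":0,"jaw":9.0},{"dx":10,"dy":-0.1,"dz":-0.15,"ax":0,"ay":0,"az":0,"jaw":9.0},{"dx":10,"dy":-0.1,"dz":-0.15,"ax":0,"ay":0,"az":0,"jaw":9.0},{"dx":10,"dy":-0.1,"dz":-0.15,"ax":0,"ay":0,"az":0,"jaw":7},{"dx":10,"dy":-0.1,"dz":-0.15,"ax":0,"ay":0,"az":0,"jaw":6},{"dx":10,"dy":-0.1,"dz":-0.15,"ax":0,"ay":0,"az":0,"jaw":5},{"dx":10,"dy":-0.1,"dz":-0.15,"ax":0,"ay":0,"az":0,"jaw":4.5},{"dx":10,"dy":-0.1,"dz":-0.15,"ax":0,"ay":0,"az":0,"jaw":4.5},{"dx":10,"dy":-0.1,"dz":-0.15,"ax":0,"ay":0,"az":0,"jaw":4.5},{"dx":10,"dy":-0.1,"dz":-0.15,"ax":0,"ay":0,"az":0,"jaw":4.5},{"dx":10,"dy":-0.1,"dz":-0.15,"ax":0,"ay":0,"az":0,"jaw":4.5},{"dx":10,"dy":-0.1,"dz":-0.15,"ax":0,"ay":0,"az":0,"jaw":4.5}]' --force 20

```text
time: 2.55
ee_pos: [0.48, 0.2637, 0.0224]
ee_rot: [[0.002, -0.906, 0.423], [0.001, 0.423, 0.906], [-1.0, -0.001, 0.002]]
wrist_force: [-1.0, 0.9, 5.8]
gripper_width: 0.609
```

```bash
python3 - <<'E'
from h import *
st((.6586,.1751,.10),(.6586,.1751,.037))
E
```

```text
2.55 [0.48   0.2637 0.0224] [[0.002, -0.9061, 0.4232], [0.0013, 0.4232, 0.9061], [-1.0, -0.0013, 0.002]] [-1.   0.9  5.8] 56.667709686849314
(0.6586, 0.1751, 0.1) [ -7.73 -19.94  -0.46]
(0.6586, 0.1751, 0.037) [ -1.43 -19.93  -0.47]
```

Emit:
carry_out --moves '[{"dx":-3,"dy":0,"dz":0,"ax":0,"ay":0,"az":0,"jaw":4.5},{"dx":-6,"dy":0,"dz":0,"ax":0,"ay":0,"az":0,"jaw":4.5},{"dx":-7.7,"dy":0,"dz":0,"ax":0,"ay":0,"az":0,"jaw":4.5},{"dx":-7.7,"dy":0,"dz":0,"ax":0,"ay":0,"az":0,"jaw":4.5},{"dx":-7.7,"dy":0,"dz":0,"ax":0,"ay":0,"az":0,"jaw":4.5}]'

```text
time: 2.97
ee_pos: [0.4796, 0.2633, 0.0987]
ee_rot: [[0.002, -0.906, 0.423], [0.001, 0.423, 0.906], [-1.0, -0.001, 0.001]]
wrist_force: [0.6, 0.7, -2.4]
gripper_width: 0.606
```

```bash
python3 - <<'E'
from h import *
snap("a3",(355,140),(175,220));st((.6586,.1751,.10))
E
```

```text
3.07 [0.4778 0.2625 0.0963] [[-0.0026, -0.9061, 0.4231], [-0.0012, 0.4231, 0.9061], [-1.0, 0.0018, -0.0022]] [-0.4  0.3 -2.1] 56.260283002707716
(0.6586, 0.1751, 0.1) [ -0.41 -20.08  -0.27]
```

View pics/a3.png

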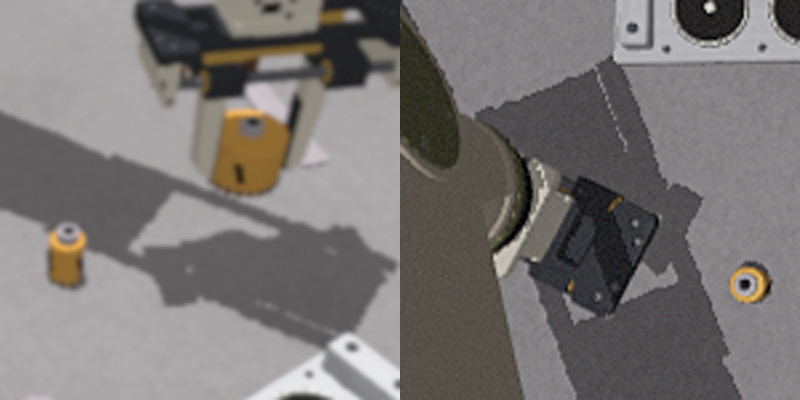

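```bash
python3 - <<'E'
from h import *
print(ray("scene",(374.1-.3,113-.3),.124))
st((.6586,.1751,.10))
E
```

```text
[0.48263383 0.2580385  0.124     ]
3.07 [0.4778 0.2625 0.0963] [[-0.0026, -0.9061, 0.4231], [-0.0012, 0.4231, 0.9061], [-1.0, 0.0018, -0.0022]] [-0.4  0.3 -2.1] 56.260283002707716
(0.6586, 0.1751, 0.1) [ -0.41 -20.08  -0.27]
```

Emit:
carry_out --moves '[{"dx":0,"dy":-3,"dz":0,"ax":0,"ay":0,"az":0,"jaw":4.5},{"dx":0,"dy":-7,"dz":-0.4,"ax":0,"ay":0,"az":0,"jaw":4.5},{"dx":0,"dy":-11,"dz":-0.4,"ax":0,"ay":0,"az":0,"jaw":4.5},{"dx":0,"dy":-15,"dz":-0.4,"ax":0,"ay":0,"az":0,"jaw":4.5},{"dx":0,"dy":-18,"dz":-0.4,"ax":0,"ay":0,"az":0,"jaw":4.5},{"dx":0,"dy":-20,"dz":-0.4,"ax":0,"ay":0,"az":0,"jaw":4.5},{"dx":0,"dy":-20,"dz":-0.4,"ax":0,"ay":0,"az":0,"jaw":4.5},{"dx":0,"dy":-20,"dz":-0.4,"ax":0,"ay":0,"az":0,"jaw":4.5},{"dx":0,"dy":-20,"dz":-0.4,"ax":0,"ay":0,"az":0,"jaw":4.5},{"dx":0,"dy":-20,"dz":-0.4,"ax":0,"ay":0,"az":0,"jaw":4.5}]'

```text
time: 3.9
ee_pos: [0.6568, 0.1756, 0.0969]
ee_rot: [[-0.002, -0.907, 0.422], [-0.0, 0.422, 0.907], [-1.0, 0.002, -0.001]]
wrist_force: [0.7, 0.1, -2.1]
gripper_width: 0.609
```

```bash
python3 - <<'E'
from h import *
snap("a4",(390,200),(215,160));st((.6586,.1751,.038))
E
```

```text
4.0 [0.6574 0.1757 0.0978] [[-0.001, -0.9066, 0.4219], [-0.0001, 0.4219, 0.9066], [-1.0, 0.0009, -0.0005]] [ 0.1 -0.3 -1.6] 56.03197643622256
(0.6586, 0.1751, 0.038) [ 5.98 -0.14 -0.  ]
```

View pics/a4.png

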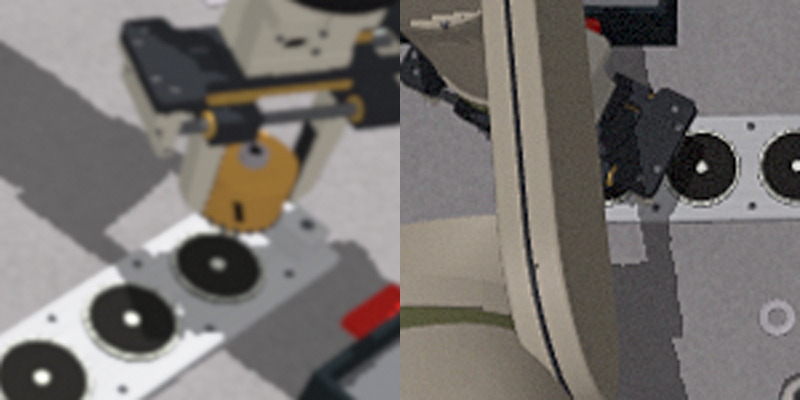

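```bash
python3 - <<'E'
from h import *
print(ray("scene",(411.7-.3,182.4-.3),.123), proj("scene",(.6603,.1756,.123)))
E
```

```text
[0.65780066 0.17611426 0.123     ] [412.31988843 183.12143162]
```

Emit:
carry_out --moves '[{"dx":2.5,"dy":-0.15,"dz":0,"ax":0,"ay":0,"az":0,"jaw":4.5},{"dx":4.5,"dy":-0.15,"dz":0,"ax":0,"ay":0,"az":0,"jaw":4.5},{"dx":5.5,"dy":-0.15,"dz":0,"ax":0,"ay":0,"az":0,"jaw":4.5},{"dx":5.8,"dy":-0.15,"dz":0,"ax":0,"ay":0,"az":0,"jaw":4.5},{"dx":5.8,"dy":-0.15,"dz":0,"ax":0,"ay":0,"az":0,"jaw":4.5},{"dx":5.9,"dy":-0.15,"dz":0,"ax":0,"ay":0,"az":0,"jaw":4.5},{"dx":5.9,"dy":-0.15,"dz":0,"ax":0,"ay":0,"az":0,"jaw":4.5}]'

```text
time: 4.58
ee_pos: [0.6609, 0.1746, 0.0408]
ee_rot: [[0.002, -0.906, 0.423], [0.0, 0.423, 0.906], [-1.0, -0.002, 0.001]]
wrist_force: [0.0, 0.2, -1.9]
gripper_width: 0.61
```

Emit:
carry_out --moves '[{"dx":0.1,"dy":0,"dz":0,"ax":0,"ay":0,"az":0,"jaw":4.5},{"dx":0.2,"dy":0,"dz":0,"ax":0,"ay":0,"az":0,"jaw":4.5},{"dx":0.2,"dy":0,"dz":0,"ax":0,"ay":0,"az":0,"jaw":4.5},{"dx":0.2,"dy":0,"dz":0,"ax":0,"ay":0,"az":0,"jaw":4.5}]'

```text
time: 4.92
ee_pos: [0.6602, 0.1743, 0.0376]
ee_rot: [[0.001, -0.906, 0.423], [0.0, 0.423, 0.906], [-1.0, -0.0, 0.0]]
wrist_force: [0.2, 0.1, -1.3]
gripper_width: 0.607
```

Nearly in contact. I'll go 1 mm lower, open, then rise.

Emit:
carry_out --moves '[{"dx":0.1,"dy":0,"dz":0,"ax":0,"ay":0,"az":0,"jaw":4.5},{"dx":0.1,"dy":0,"dz":0,"ax":0,"ay":0,"az":0,"jaw":4.5},{"dx":0.1,"dy":0,"dz":0,"ax":0,"ay":0,"az":0,"jaw":6.2},{"dx":0.1,"dy":0,"dz":0,"ax":0,"ay":0,"az":0,"jaw":7.0},{"dx":0.1,"dy":0,"dz":0,"ax":0,"ay":0,"az":0,"jaw":7.0},{"dx":0.1,"dy":0,"dz":0,"ax":0,"ay":0,"az":0,"jaw":7.0},{"dx":-3,"dy":0,"dz":0,"ax":0,"ay":0,"az":0,"jaw":7.0},{"dx":-6,"dy":0,"dz":0,"ax":0,"ay":0,"az":0,"jaw":7.0},{"dx":-8.5,"dy":0,"dz":0,"ax":0,"ay":0,"az":0,"jaw":7.0},{"dx":-9,"dy":0,"dz":0,"ax":0,"ay":0,"az":0,"jaw":7.0},{"dx":-9,"dy":0,"dz":0,"ax":0,"ay":0,"az":0,"jaw":7.0},{"dx":-9,"dy":0,"dz":0,"ax":0,"ay":0,"az":0,"jaw":7.0}]'

```text
time: 5.92
ee_pos: [0.6598, 0.1743, 0.1266]
ee_rot: [[-0.0, -0.906, 0.423], [0.0, 0.423, 0.906], [-1.0, 0.0, -0.0]]
wrist_force: [0.3, -0.1, -0.2]
gripper_width: 0.752
```

```bash
python3 - <<'E'
from h import *
snap("a5",(390,200),(215,160));st((.430,.1325,.125),(.430,.1325,.02))
E
```

```text
6.02 [0.6586 0.174  0.1247] [[-0.0034, -0.9061, 0.423], [-0.0006, 0.423, 0.9061], [-1.0, 0.0029, -0.002]] [-0.4 -0.1 -0.4] 70.01527147438355
(0.43, 0.1325, 0.125) [  0.05  18.95 -13.43]
(0.43, 0.1325, 0.02) [ 10.55  18.92 -13.41]
```

View pics/a5.png

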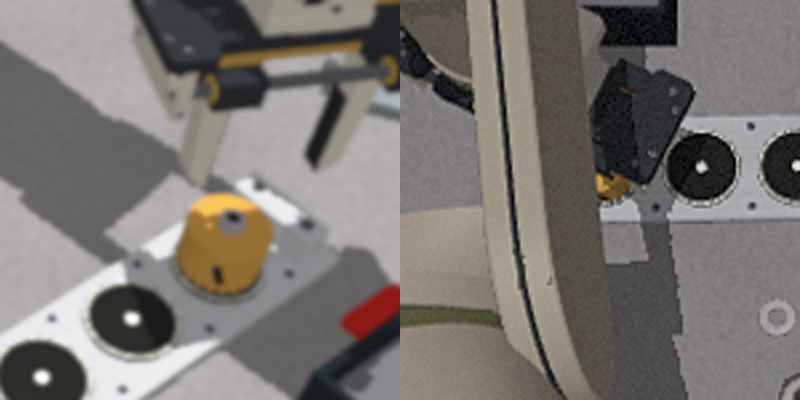

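The 58 saw stands on pad_a (scene crop at 225,240), upright and well centred. Next is the 28.

Emit:
carry_out --moves '[{"dx":0,"dy":3,"dz":-2.1,"ax":0,"ay":0,"az":0,"jaw":6},{"dx":0,"dy":6,"dz":-4.2,"ax":0,"ay":0,"az":0,"jaw":6},{"dx":0,"dy":9,"dz":-6.4,"ax":0,"ay":0,"az":0,"jaw":6},{"dx":0,"dy":12,"dz":-8.5,"ax":0,"ay":0,"az":0,"jaw":6},{"dx":0,"dy":15,"dz":-10.6,"ax":0,"ay":0,"az":0,"jaw":6},{"dx":0,"dy":18,"dz":-12.8,"ax":0,"ay":0,"az":0,"jaw":6},{"dx":0,"dy":18.9,"dz":-13.4,"ax":0,"ay":0,"az":0,"jaw":6},{"dx":0,"dy":18.9,"dz":-13.4,"ax":0,"ay":0,"az":0,"jaw":6},{"dx":3,"dy":18.9,"dz":-13.4,"ax":0,"ay":0,"az":0,"jaw":6},{"dx":4,"dy":18.9,"dz":-13.4,"ax":0,"ay":0,"az":0,"jaw":6},{"dx":4,"dy":18.9,"dz":-13.4,"ax":0,"ay":0,"az":0,"jaw":6},{"dx":4,"dy":18.9,"dz":-13.4,"ax":0,"ay":0,"az":0,"jaw":6},{"dx":4,"dy":18.9,"dz":-13.4,"ax":0,"ay":0,"az":0,"jaw":6}]'

```text
time: 7.1
ee_pos: [0.4325, 0.1329, 0.0875]
ee_rot: [[-0.0, -0.906, 0.423], [-0.0, 0.423, 0.906], [-1.0, 0.0, -0.0]]
wrist_force: [0.2, 0.2, -0.0]
gripper_width: 0.643
```

```bash
python3 - <<'E'
from h import *
snap("a6",(305,140),(215,250));st((.430,.1325,.02))
E
```

```text
7.2 [0.4329 0.133  0.0881] [[0.0011, -0.9061, 0.423], [0.0002, 0.423, 0.9061], [-1.0, -0.0009, 0.0006]] [-0.2 -0.5  0. ] 60.10442529744332
(0.43, 0.1325, 0.02) [ 6.81  0.25 -0.17]
```

View pics/a6.png

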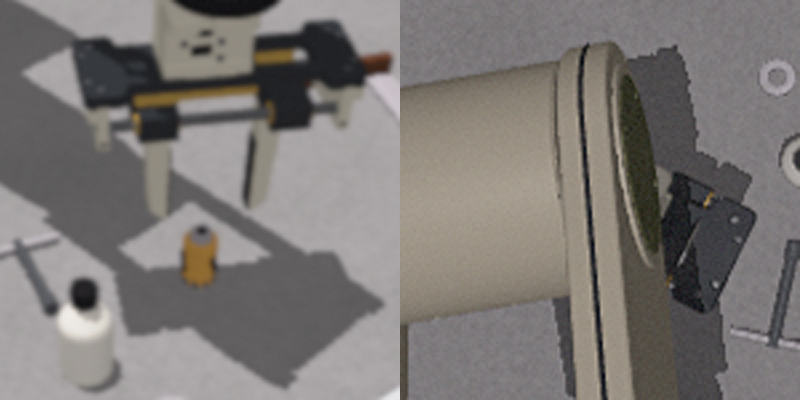

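The 28 saw (scene crop at 200,255) is centred between the fingers and the bottle is clear.

Emit:
carry_out --moves '[{"dx":3,"dy":0.2,"dz":-0.1,"ax":0,"ay":0,"az":0,"jaw":6},{"dx":5.5,"dy":0.2,"dz":-0.1,"ax":0,"ay":0,"az":0,"jaw":6},{"dx":6.7,"dy":0.2,"dz":-0.1,"ax":0,"ay":0,"az":0,"jaw":6},{"dx":6.7,"dy":0.2,"dz":-0.1,"ax":0,"ay":0,"az":0,"jaw":6},{"dx":6.7,"dy":0.2,"dz":-0.1,"ax":0,"ay":0,"az":0,"jaw":4},{"dx":6.7,"dy":0.2,"dz":-0.1,"ax":0,"ay":0,"az":0,"jaw":3},{"dx":6.7,"dy":0.2,"dz":-0.1,"ax":0,"ay":0,"az":0,"jaw":1.5},{"dx":6.7,"dy":0.2,"dz":-0.1,"ax":0,"ay":0,"az":0,"jaw":1.5},{"dx":6.7,"dy":0.2,"dz":-0.1,"ax":0,"ay":0,"az":0,"jaw":1.5},{"dx":6.7,"dy":0.2,"dz":-0.1,"ax":0,"ay":0,"az":0,"jaw":1.5},{"dx":6.7,"dy":0.2,"dz":-0.1,"ax":0,"ay":0,"az":0,"jaw":1.5},{"dx":6.7,"dy":0.2,"dz":-0.1,"ax":0,"ay":0,"az":0,"jaw":1.5}]'

```text
time: 8.2
ee_pos: [0.4304, 0.1329, 0.021]
ee_rot: [[0.001, -0.906, 0.423], [0.0, 0.423, 0.906], [-1.0, -0.001, 0.001]]
wrist_force: [-1.0, -0.1, 6.4]
gripper_width: 0.284
```

Emit:
carry_out --moves '[{"dx":-3,"dy":0,"dz":0,"ax":0,"ay":0,"az":0,"jaw":1.5},{"dx":-6,"dy":0,"dz":0,"ax":0,"ay":0,"az":0,"jaw":1.5},{"dx":-9,"dy":0,"dz":0,"ax":0,"ay":0,"az":0,"jaw":1.5},{"dx":-11,"dy":0,"dz":0,"ax":0,"ay":0,"az":0,"jaw":1.5},{"dx":-12,"dy":0,"dz":0,"ax":0,"ay":0,"az":0,"jaw":1.5},{"dx":-12,"dy":0,"dz":0,"ax":0,"ay":0,"az":0,"jaw":1.5},{"dx":-12,"dy":0,"dz":0,"ax":0,"ay":0,"az":0,"jaw":1.5}]'

```text
time: 8.78
ee_pos: [0.4296, 0.1327, 0.1396]
ee_rot: [[-0.0, -0.906, 0.423], [0.0, 0.423, 0.906], [-1.0, 0.0, -0.0]]
wrist_force: [-0.4, -0.3, -1.1]
gripper_width: 0.286
```

```bash
python3 - <<'E'
from h import *
st((.6632,-.065,.14))
E
```

```text
8.78 [0.4296 0.1327 0.1396] [[-0.0001, -0.9061, 0.423], [0.0, 0.423, 0.9061], [-1.0, 0.0001, -0.0]] [-0.4 -0.3 -1.1] 26.59326215107688
(0.6632, -0.065, 0.14) [ -0.05 -29.53  -8.03]
```

Emit:
carry_out --moves '[{"dx":0,"dy":-3.5,"dz":-0.5,"ax":0,"ay":0,"az":0,"jaw":1.5},{"dx":0,"dy":-7.3,"dz":-1.5,"ax":0,"ay":0,"az":0,"jaw":1.5},{"dx":0,"dy":-11,"dz":-2.8,"ax":0,"ay":0,"az":0,"jaw":1.5},{"dx":0,"dy":-15,"dz":-4,"ax":0,"ay":0,"az":0,"jaw":1.5},{"dx":0,"dy":-19,"dz":-5,"ax":0,"ay":0,"az":0,"jaw":1.5},{"dx":0,"dy":-23,"dz":-6,"ax":0,"ay":0,"az":0,"jaw":1.5},{"dx":0,"dy":-26.5,"dz":-7,"ax":0,"ay":0,"az":0,"jaw":1.5},{"dx":0,"dy":-29.5,"dz":-8,"ax":0,"ay":0,"az":0,"jaw":1.5},{"dx":2,"dy":-29.5,"dz":-8,"ax":0,"ay":0,"az":0,"jaw":1.5},{"dx":5,"dy":-29.5,"dz":-8,"ax":0,"ay":0,"az":0,"jaw":1.5},{"dx":7,"dy":-29.5,"dz":-8,"ax":0,"ay":0,"az":0,"jaw":1.5},{"dx":7,"dy":-29.5,"dz":-8,"ax":0,"ay":0,"az":0,"jaw":1.5},{"dx":7,"dy":-29.5,"dz":-8,"ax":0,"ay":0,"az":0,"jaw":1.5},{"dx":7,"dy":-29.5,"dz":-8,"ax":0,"ay":0,"az":0,"jaw":1.5}]'

```text
time: 9.95
ee_pos: [0.663, -0.0644, 0.07]
ee_rot: [[-0.001, -0.906, 0.423], [0.0, 0.423, 0.906], [-1.0, 0.001, -0.0]]
wrist_force: [0.5, 0.0, 0.9]
gripper_width: 0.286
```

```bash
python3 - <<'E'
from h import *
snap("a7",(295,260),(325,160));st((.6632,-.065,.037)); print(proj("scene",(.6647,-.0647,observe()["ee_pos"][2]-.0205+.048)))
E
```

```text
10.05 [ 0.6643 -0.0646  0.072 ] [[0.0027, -0.9062, 0.4228], [-0.0005, 0.4228, 0.9062], [-1.0, -0.0026, 0.0007]] [ 0.4  0.4 -0.4] 26.344329029033467
(0.6632, -0.065, 0.037) [ 3.5   0.09 -0.09]
[295.44708312 262.07463456]
```

View pics/a7.png

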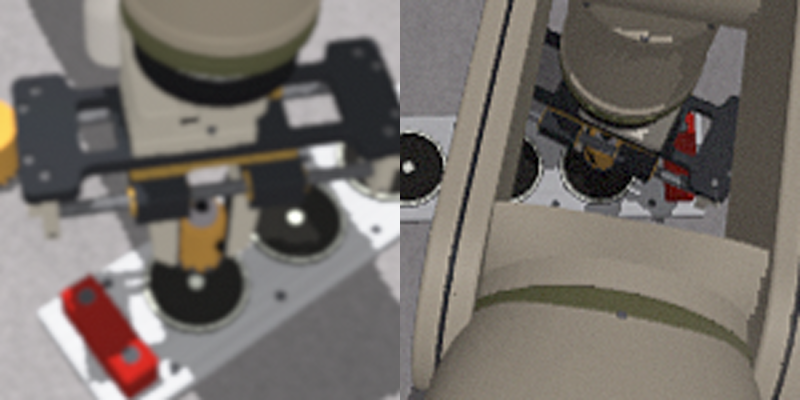

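Nut is at scene pixel (297,263), against a predicted (295.5,262), so it's aligned over pad_d.

Emit:
carry_out --moves '[{"dx":2,"dy":0,"dz":0,"ax":0,"ay":0,"az":0,"jaw":1.5},{"dx":3,"dy":0,"dz":0,"ax":0,"ay":0,"az":0,"jaw":1.5},{"dx":3.2,"dy":0,"dz":0,"ax":0,"ay":0,"az":0,"jaw":1.5},{"dx":3.3,"dy":0,"dz":0,"ax":0,"ay":0,"az":0,"jaw":1.5},{"dx":3.3,"dy":0,"dz":0,"ax":0,"ay":0,"az":0,"jaw":1.5},{"dx":3.3,"dy":0,"dz":0,"ax":0,"ay":0,"az":0,"jaw":1.5}]'

```text
time: 10.55
ee_pos: [0.6638, -0.0646, 0.0382]
ee_rot: [[0.001, -0.906, 0.423], [-0.0, 0.423, 0.906], [-1.0, -0.001, 0.0]]
wrist_force: [0.1, -0.0, -0.2]
gripper_width: 0.288
```

Emit:
carry_out --moves '[{"dx":0.1,"dy":0,"dz":0,"ax":0,"ay":0,"az":0,"jaw":1.5},{"dx":0.2,"dy":0,"dz":0,"ax":0,"ay":0,"az":0,"jaw":1.5},{"dx":0.2,"dy":0,"dz":0,"ax":0,"ay":0,"az":0,"jaw":1.5},{"dx":0.2,"dy":0,"dz":0,"ax":0,"ay":0,"az":0,"jaw":1.5}]'

```text
time: 10.88
ee_pos: [0.6638, -0.0647, 0.0361]
ee_rot: [[0.001, -0.906, 0.423], [-0.0, 0.423, 0.906], [-1.0, -0.001, 0.0]]
wrist_force: [0.7, 0.5, 3.5]
gripper_width: 0.288
```

Contact (+3.5 N). I'll release and rise.

Emit:
carry_out --moves '[{"dx":0,"dy":0,"dz":0,"ax":0,"ay":0,"az":0,"jaw":3.5},{"dx":0,"dy":0,"dz":0,"ax":0,"ay":0,"az":0,"jaw":4.5},{"dx":0,"dy":0,"dz":0,"ax":0,"ay":0,"az":0,"jaw":4.5},{"dx":0,"dy":0,"dz":0,"ax":0,"ay":0,"az":0,"jaw":4.5},{"dx":-3,"dy":0,"dz":0,"ax":0,"ay":0,"az":0,"jaw":4.5},{"dx":-6,"dy":0,"dz":0,"ax":0,"ay":0,"az":0,"jaw":4.5},{"dx":-9,"dy":0,"dz":0,"ax":0,"ay":0,"az":0,"jaw":4.5},{"dx":-9,"dy":0,"dz":0,"ax":0,"ay":0,"az":0,"jaw":6.5},{"dx":-9,"dy":0,"dz":0,"ax":0,"ay":0,"az":0,"jaw":7.5},{"dx":-9,"dy":0,"dz":0,"ax":0,"ay":0,"az":0,"jaw":7.5}]'

```text
time: 11.72
ee_pos: [0.663, -0.0645, 0.1248]
ee_rot: [[-0.0, -0.906, 0.423], [0.0, 0.423, 0.906], [-1.0, 0.0, -0.0]]
wrist_force: [0.2, 1.1, -0.3]
gripper_width: 0.65
```

```bash
python3 - <<'E'
from h import *
snap("a8",(260,260),(325,160),90);st((.470,-.2747,.1))
E
```

```text
11.82 [ 0.662  -0.0643  0.1231] [[-0.0031, -0.9061, 0.4231], [0.0005, 0.4231, 0.9061], [-1.0, 0.003, -0.0008]] [-0.   0.5 -0.3] 68.55287794307992
(0.47, -0.2747, 0.1) [  2.36   8.49 -27.18]
```

View pics/a8.png

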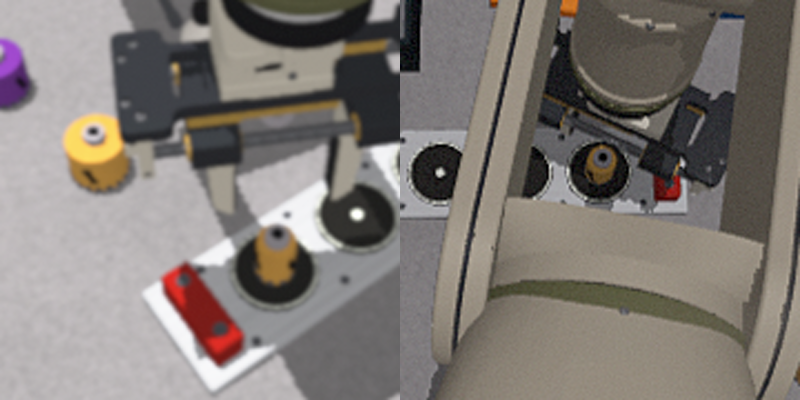

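The 28 saw stands centred on pad_d (scene crop at 276,265). Next is the 38.

Emit:
carry_out --moves '[{"dx":0,"dy":1,"dz":-3.5,"ax":0,"ay":0,"az":0,"jaw":7.5},{"dx":0,"dy":2.2,"dz":-7.2,"ax":0,"ay":0,"az":0,"jaw":7.5},{"dx":0,"dy":3.4,"dz":-11,"ax":0,"ay":0,"az":0,"jaw":7.5},{"dx":0,"dy":4.6,"dz":-15,"ax":0,"ay":0,"az":0,"jaw":7.5},{"dx":0,"dy":5.8,"dz":-19,"ax":0,"ay":0,"az":0,"jaw":7.5},{"dx":0,"dy":7,"dz":-22.5,"ax":0,"ay":0,"az":0,"jaw":7.5},{"dx":0,"dy":8,"dz":-25.5,"ax":0,"ay":0,"az":0,"jaw":7.5},{"dx":0,"dy":8.5,"dz":-27.2,"ax":0,"ay":0,"az":0,"jaw":7.5},{"dx":2,"dy":8.5,"dz":-27.2,"ax":0,"ay":0,"az":0,"jaw":7.5},{"dx":4,"dy":8.5,"dz":-27.2,"ax":0,"ay":0,"az":0,"jaw":7.5},{"dx":4,"dy":8.5,"dz":-27.2,"ax":0,"ay":0,"az":0,"jaw":7.5},{"dx":4,"dy":8.5,"dz":-27.2,"ax":0,"ay":0,"az":0,"jaw":7.5},{"dx":4,"dy":8.5,"dz":-27.2,"ax":0,"ay":0,"az":0,"jaw":7.5}]'

```text
time: 12.9
ee_pos: [0.471, -0.2747, 0.0852]
ee_rot: [[-0.001, -0.906, 0.423], [0.001, 0.423, 0.906], [-1.0, 0.001, 0.0]]
wrist_force: [0.1, 0.5, 0.3]
gripper_width: 0.808
```

```bash
python3 - <<'E'
from h import *
snap("a9",(130,250),(425,220));st((.470,-.2747,.02))
E
```

```text
13.0 [ 0.4719 -0.2752  0.0863] [[0.0011, -0.9064, 0.4225], [-0.0008, 0.4225, 0.9064], [-1.0, -0.0013, -0.0002]] [-0.3 -0.9  0.2] 74.90524580360483
(0.47, -0.2747, 0.02) [ 6.63  0.2  -0.03]
```

View pics/a9.png

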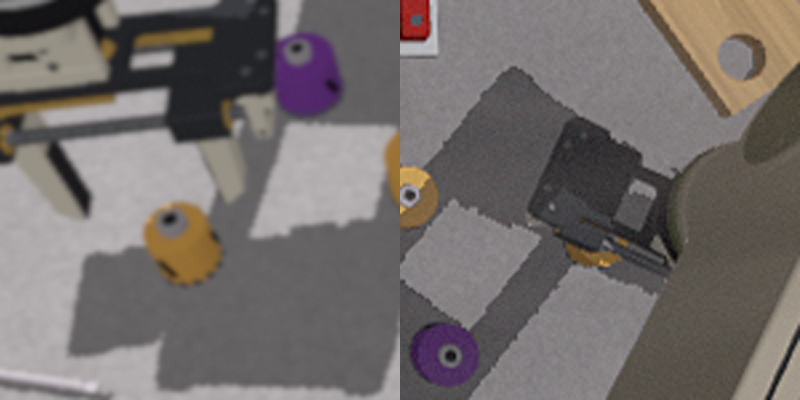

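The 38 saw (scene crop at 182,240) lies between the fingers. Descend and grip.

Emit:
carry_out --moves '[{"dx":3,"dy":0.1,"dz":0,"ax":0,"ay":0,"az":0,"jaw":7.5},{"dx":5.5,"dy":0.1,"dz":0,"ax":0,"ay":0,"az":0,"jaw":7.5},{"dx":6.5,"dy":0.1,"dz":0,"ax":0,"ay":0,"az":0,"jaw":7.5},{"dx":6.5,"dy":0.1,"dz":0,"ax":0,"ay":0,"az":0,"jaw":7.5},{"dx":6.5,"dy":0.1,"dz":0,"ax":0,"ay":0,"az":0,"jaw":5},{"dx":6.5,"dy":0.1,"dz":0,"ax":0,"ay":0,"az":0,"jaw":4},{"dx":6.5,"dy":0.1,"dz":0,"ax":0,"ay":0,"az":0,"jaw":2.5},{"dx":6.5,"dy":0.1,"dz":0,"ax":0,"ay":0,"az":0,"jaw":2.5},{"dx":6.5,"dy":0.1,"dz":0,"ax":0,"ay":0,"az":0,"jaw":2.5},{"dx":6.5,"dy":0.1,"dz":0,"ax":0,"ay":0,"az":0,"jaw":2.5},{"dx":6.5,"dy":0.1,"dz":0,"ax":0,"ay":0,"az":0,"jaw":2.5},{"dx":6.5,"dy":0.1,"dz":0,"ax":0,"ay":0,"az":0,"jaw":2.5},{"dx":6.5,"dy":0.1,"dz":0,"ax":0,"ay":0,"az":0,"jaw":2.5}]'

```text
time: 14.08
ee_pos: [0.4705, -0.2748, 0.0207]
ee_rot: [[0.001, -0.906, 0.423], [-0.0, 0.423, 0.906], [-1.0, -0.001, -0.0]]
wrist_force: [-0.8, 0.3, 5.1]
gripper_width: 0.39
```

Emit:
carry_out --moves '[{"dx":-3,"dy":0,"dz":0,"ax":0,"ay":0,"az":0,"jaw":2.5},{"dx":-6,"dy":0,"dz":0,"ax":0,"ay":0,"az":0,"jaw":2.5},{"dx":-9,"dy":0,"dz":0,"ax":0,"ay":0,"az":0,"jaw":2.5},{"dx":-11,"dy":0,"dz":0,"ax":0,"ay":0,"az":0,"jaw":2.5},{"dx":-12,"dy":0,"dz":0,"ax":0,"ay":0,"az":0,"jaw":2.5},{"dx":-12,"dy":0,"dz":0,"ax":0,"ay":0,"az":0,"jaw":2.5},{"dx":-12,"dy":0,"dz":0,"ax":0,"ay":0,"az":0,"jaw":2.5}]'

```text
time: 14.67
ee_pos: [0.47, -0.2745, 0.1395]
ee_rot: [[-0.0, -0.906, 0.423], [0.0, 0.423, 0.906], [-1.0, 0.0, 0.0]]
wrist_force: [0.8, -1.1, -1.5]
gripper_width: 0.393
```

```bash
python3 - <<'E'
from h import *
st((.6616,.0139,.14))
E
```

```text
14.67 [ 0.47   -0.2745  0.1395] [[-0.0003, -0.9061, 0.4231], [0.0002, 0.4231, 0.9061], [-1.0, 0.0003, 0.0]] [ 0.8 -1.1 -1.5] 36.52645309303024
(0.6616, 0.0139, 0.14) [-0.05 -5.16 34.24]
```

Emit:
carry_out --moves '[{"dx":0,"dy":-2,"dz":3,"ax":0,"ay":0,"az":0,"jaw":2.5},{"dx":0,"dy":-4,"dz":6.5,"ax":0,"ay":0,"az":0,"jaw":2.5},{"dx":0,"dy":-5.2,"dz":10.3,"ax":0,"ay":0,"az":0,"jaw":2.5},{"dx":0,"dy":-5.2,"dz":14.3,"ax":0,"ay":0,"az":0,"jaw":2.5},{"dx":0,"dy":-5.2,"dz":18.3,"ax":0,"ay":0,"az":0,"jaw":2.5},{"dx":0,"dy":-5.2,"dz":22.3,"ax":0,"ay":0,"az":0,"jaw":2.5},{"dx":0,"dy":-5.2,"dz":26.3,"ax":0,"ay":0,"az":0,"jaw":2.5},{"dx":0,"dy":-5.2,"dz":30,"ax":0,"ay":0,"az":0,"jaw":2.5},{"dx":0,"dy":-5.2,"dz":33,"ax":0,"ay":0,"az":0,"jaw":2.5},{"dx":0,"dy":-5.2,"dz":34.2,"ax":0,"ay":0,"az":0,"jaw":2.5},{"dx":2,"dy":-5.2,"dz":34.2,"ax":0,"ay":0,"az":0,"jaw":2.5},{"dx":5,"dy":-5.2,"dz":34.2,"ax":0,"ay":0,"az":0,"jaw":2.5},{"dx":7,"dy":-5.2,"dz":34.2,"ax":0,"ay":0,"az":0,"jaw":2.5},{"dx":7,"dy":-5.2,"dz":34.2,"ax":0,"ay":0,"az":0,"jaw":2.5},{"dx":7,"dy":-5.2,"dz":34.2,"ax":0,"ay":0,"az":0,"jaw":2.5},{"dx":7,"dy":-5.2,"dz":34.2,"ax":0,"ay":0,"az":0,"jaw":2.5}]'

```text
time: 16.0
ee_pos: [0.6619, 0.0128, 0.0703]
ee_rot: [[-0.0, -0.906, 0.423], [-0.0, 0.423, 0.906], [-1.0, 0.0, -0.0]]
wrist_force: [0.4, 0.0, -0.8]
gripper_width: 0.392
```

```bash
python3 - <<'E'
from h import *
z=observe()["ee_pos"][2]
snap("a10",(330,240),(290,160));st((.6616,.0139,.0365)); print(proj("scene",(.6632,.0143,z-.0205+.048)))
E
```

```text
16.1 [0.6632 0.0128 0.0721] [[0.0028, -0.9059, 0.4234], [-0.0002, 0.4234, 0.9059], [-1.0, -0.0026, 0.001]] [ 0.4  0.4 -1.2] 36.60774342717137
(0.6616, 0.0139, 0.0365) [3.56 0.2  0.02]
[336.41205116 237.54085842]
```

View pics/a10.png

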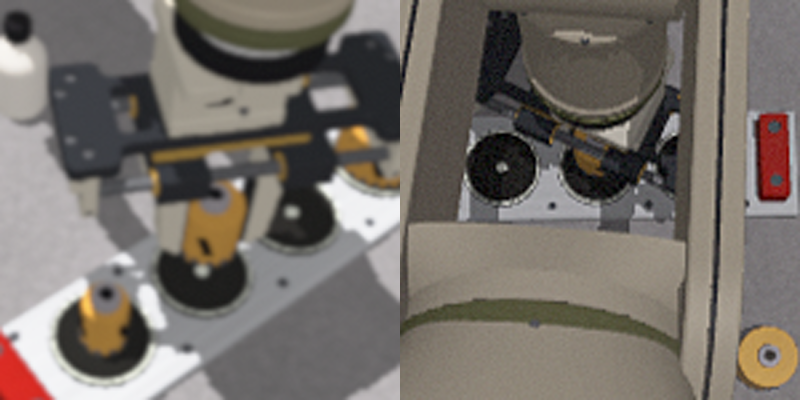

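Nut is at scene pixel (335.6,237.4), against a predicted (336.4,237.5). Lower onto pad_c.

Emit:
carry_out --moves '[{"dx":2,"dy":0.1,"dz":0,"ax":0,"ay":0,"az":0,"jaw":2.5},{"dx":3,"dy":0.1,"dz":0,"ax":0,"ay":0,"az":0,"jaw":2.5},{"dx":3.3,"dy":0.1,"dz":0,"ax":0,"ay":0,"az":0,"jaw":2.5},{"dx":3.4,"dy":0.1,"dz":0,"ax":0,"ay":0,"az":0,"jaw":2.5},{"dx":3.5,"dy":0.1,"dz":0,"ax":0,"ay":0,"az":0,"jaw":2.5},{"dx":3.5,"dy":0.1,"dz":0,"ax":0,"ay":0,"az":0,"jaw":2.5},{"dx":3.5,"dy":0.1,"dz":0,"ax":0,"ay":0,"az":0,"jaw":2.5}]'

```text
time: 16.68
ee_pos: [0.6615, 0.0137, 0.0359]
ee_rot: [[0.001, -0.906, 0.423], [-0.0, 0.423, 0.906], [-1.0, -0.001, 0.0]]
wrist_force: [0.5, 0.7, -0.4]
gripper_width: 0.393
```

Emit:
carry_out --moves '[{"dx":0.1,"dy":0,"dz":0,"ax":0,"ay":0,"az":0,"jaw":2.5},{"dx":0.1,"dy":0,"dz":0,"ax":0,"ay":0,"az":0,"jaw":2.5},{"dx":0.1,"dy":0,"dz":0,"ax":0,"ay":0,"az":0,"jaw":4.2},{"dx":0.1,"dy":0,"dz":0,"ax":0,"ay":0,"az":0,"jaw":5.2},{"dx":0.1,"dy":0,"dz":0,"ax":0,"ay":0,"az":0,"jaw":5.2},{"dx":0.1,"dy":0,"dz":0,"ax":0,"ay":0,"az":0,"jaw":5.2},{"dx":-3,"dy":0,"dz":0,"ax":0,"ay":0,"az":0,"jaw":5.2},{"dx":-6,"dy":0,"dz":0,"ax":0,"ay":0,"az":0,"jaw":5.2},{"dx":-9,"dy":0,"dz":0,"ax":0,"ay":0,"az":0,"jaw":5.2},{"dx":-9,"dy":0,"dz":0,"ax":0,"ay":0,"az":0,"jaw":7.5},{"dx":-9,"dy":0,"dz":0,"ax":0,"ay":0,"az":0,"jaw":8.5},{"dx":-9,"dy":0,"dz":0,"ax":0,"ay":0,"az":0,"jaw":8.5}]'

```text
time: 17.68
ee_pos: [0.6609, 0.0137, 0.1248]
ee_rot: [[-0.0, -0.906, 0.423], [0.0, 0.423, 0.906], [-1.0, 0.0, -0.0]]
wrist_force: [-0.3, -0.1, 0.1]
gripper_width: 0.724
```

```bash
python3 - <<'E'
from h import *
snap("a11",(300,250),(325,190),90);st((.503,-.124,.1))
E
```

```text
17.78 [0.6599 0.0138 0.1232] [[-0.0031, -0.9061, 0.423], [0.0002, 0.423, 0.9061], [-1.0, 0.0029, -0.0012]] [-0.6  1.2 -0.3] 75.36583237832532
(0.503, -0.124, 0.1) [  2.36   8.38 -19.12]
```

View pics/a11.png

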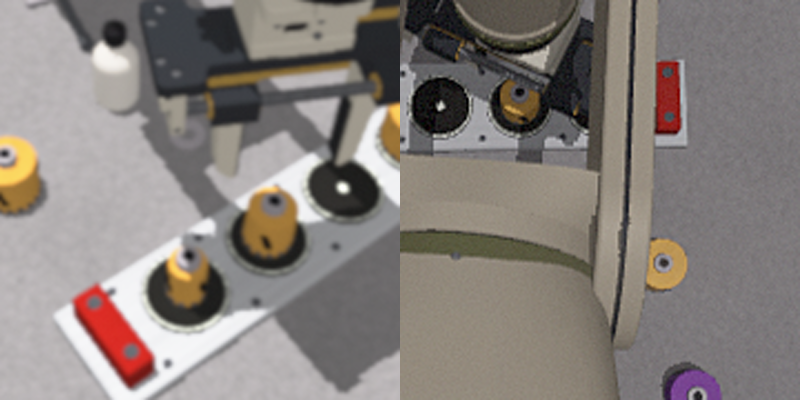

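The 38 saw stands on pad_c (scene crop at 269,230). Next is the gold 48. It is at top pixel (352,219); the purple one, at (368,278), is not meant.

Emit:
carry_out --moves '[{"dx":0,"dy":1.6,"dz":-3.6,"ax":0,"ay":0,"az":0,"jaw":8.5},{"dx":0,"dy":3.2,"dz":-7.2,"ax":0,"ay":0,"az":0,"jaw":8.5},{"dx":0,"dy":4.8,"dz":-10.9,"ax":0,"ay":0,"az":0,"jaw":8.5},{"dx":0,"dy":6.4,"dz":-14.5,"ax":0,"ay":0,"az":0,"jaw":8.5},{"dx":0,"dy":7.8,"dz":-17.8,"ax":0,"ay":0,"az":0,"jaw":8.5},{"dx":0,"dy":8.4,"dz":-19.1,"ax":0,"ay":0,"az":0,"jaw":8.5},{"dx":2,"dy":8.4,"dz":-19.1,"ax":0,"ay":0,"az":0,"jaw":8.5},{"dx":4,"dy":8.4,"dz":-19.1,"ax":0,"ay":0,"az":0,"jaw":8.5},{"dx":4,"dy":8.4,"dz":-19.1,"ax":0,"ay":0,"az":0,"jaw":8.5},{"dx":4,"dy":8.4,"dz":-19.1,"ax":0,"ay":0,"az":0,"jaw":8.5},{"dx":4,"dy":8.4,"dz":-19.1,"ax":0,"ay":0,"az":0,"jaw":8.5}]'

```text
time: 18.7
ee_pos: [0.5044, -0.1235, 0.0854]
ee_rot: [[-0.001, -0.906, 0.423], [0.0, 0.423, 0.906], [-1.0, 0.001, 0.0]]
wrist_force: [0.8, -0.5, -0.1]
gripper_width: 0.913
```

```bash
python3 - <<'E'
from h import *
snap("a12",(215,220),(350,220));st((.503,-.124,.02))
E
```

```text
18.8 [ 0.5051 -0.1238  0.0863] [[0.0014, -0.9064, 0.4225], [-0.0005, 0.4225, 0.9064], [-1.0, -0.0014, 0.0002]] [-0.2 -0.2 -0.5] 85.25363870627558
(0.503, -0.124, 0.02) [ 6.63  0.19 -0.11]
```

View pics/a12.png

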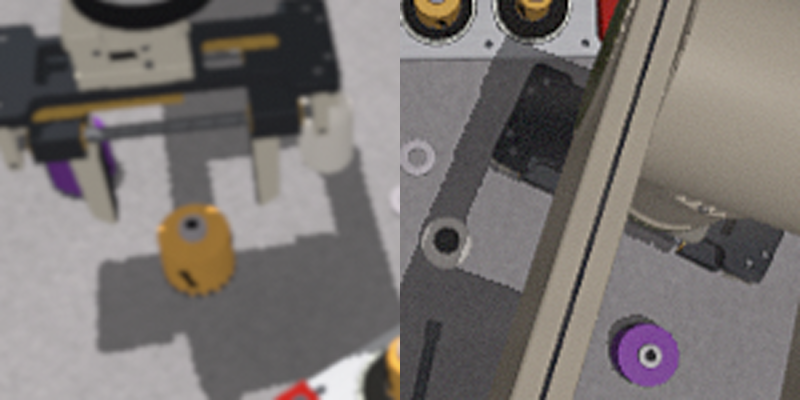

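The 48 saw (scene crop at 197,250) is between the fingers. The bottle is clear of the gripper in the top view.

Emit:
carry_out --moves '[{"dx":3,"dy":0.1,"dz":-0.1,"ax":0,"ay":0,"az":0,"jaw":8.5},{"dx":5.5,"dy":0.1,"dz":-0.1,"ax":0,"ay":0,"az":0,"jaw":8.5},{"dx":6.5,"dy":0.1,"dz":-0.1,"ax":0,"ay":0,"az":0,"jaw":8.5},{"dx":6.5,"dy":0.1,"dz":-0.1,"ax":0,"ay":0,"az":0,"jaw":8.5},{"dx":6.5,"dy":0.1,"dz":-0.1,"ax":0,"ay":0,"az":0,"jaw":6},{"dx":6.5,"dy":0.1,"dz":-0.1,"ax":0,"ay":0,"az":0,"jaw":5},{"dx":6.5,"dy":0.1,"dz":-0.1,"ax":0,"ay":0,"az":0,"jaw":3.5},{"dx":6.5,"dy":0.1,"dz":-0.1,"ax":0,"ay":0,"az":0,"jaw":3.5},{"dx":6.5,"dy":0.1,"dz":-0.1,"ax":0,"ay":0,"az":0,"jaw":3.5},{"dx":6.5,"dy":0.1,"dz":-0.1,"ax":0,"ay":0,"az":0,"jaw":3.5},{"dx":6.5,"dy":0.1,"dz":-0.1,"ax":0,"ay":0,"az":0,"jaw":3.5},{"dx":6.5,"dy":0.1,"dz":-0.1,"ax":0,"ay":0,"az":0,"jaw":3.5},{"dx":6.5,"dy":0.1,"dz":-0.1,"ax":0,"ay":0,"az":0,"jaw":3.5}]'

```text
time: 19.88
ee_pos: [0.5032, -0.1244, 0.0207]
ee_rot: [[0.001, -0.906, 0.423], [-0.0, 0.423, 0.906], [-1.0, -0.001, 0.0]]
wrist_force: [-1.0, 1.4, 5.8]
gripper_width: 0.497
```

Emit:
carry_out --moves '[{"dx":-3,"dy":0,"dz":0,"ax":0,"ay":0,"az":0,"jaw":3.5},{"dx":-6,"dy":0,"dz":0,"ax":0,"ay":0,"az":0,"jaw":3.5},{"dx":-9,"dy":0,"dz":0,"ax":0,"ay":0,"az":0,"jaw":3.5},{"dx":-11,"dy":0,"dz":0,"ax":0,"ay":0,"az":0,"jaw":3.5},{"dx":-12,"dy":0,"dz":0,"ax":0,"ay":0,"az":0,"jaw":3.5},{"dx":-12,"dy":0,"dz":0,"ax":0,"ay":0,"az":0,"jaw":3.5},{"dx":-12,"dy":0,"dz":0,"ax":0,"ay":0,"az":0,"jaw":3.5}]'

```text
time: 20.47
ee_pos: [0.5026, -0.1243, 0.1394]
ee_rot: [[-0.0, -0.906, 0.423], [0.0, 0.423, 0.906], [-1.0, 0.0, -0.0]]
wrist_force: [-0.3, -0.7, -1.2]
gripper_width: 0.501
```

```bash
python3 - <<'E'
from h import *
st((.6597,.0934,.14))
E
```

```text
20.47 [ 0.5026 -0.1243  0.1394] [[-0.0005, -0.9061, 0.4231], [0.0001, 0.4231, 0.9061], [-1.0, 0.0005, -0.0001]] [-0.3 -0.7 -1.2] 46.584784613555485
(0.6597, 0.0934, 0.14) [-0.07 -5.03 26.37]
```

Emit:
carry_out --moves '[{"dx":0,"dy":-3,"dz":2.5,"ax":0,"ay":0,"az":0,"jaw":3.5},{"dx":0,"dy":-5,"dz":5.5,"ax":0,"ay":0,"az":0,"jaw":3.5},{"dx":0,"dy":-5,"dz":9.5,"ax":0,"ay":0,"az":0,"jaw":3.5},{"dx":0,"dy":-5,"dz":13.5,"ax":0,"ay":0,"az":0,"jaw":3.5},{"dx":0,"dy":-5,"dz":17.5,"ax":0,"ay":0,"az":0,"jaw":3.5},{"dx":0,"dy":-5,"dz":21.5,"ax":0,"ay":0,"az":0,"jaw":3.5},{"dx":0,"dy":-5,"dz":25,"ax":0,"ay":0,"az":0,"jaw":3.5},{"dx":0,"dy":-5,"dz":26.4,"ax":0,"ay":0,"az":0,"jaw":3.5},{"dx":2,"dy":-5,"dz":26.4,"ax":0,"ay":0,"az":0,"jaw":3.5},{"dx":5,"dy":-5,"dz":26.4,"ax":0,"ay":0,"az":0,"jaw":3.5},{"dx":7,"dy":-5,"dz":26.4,"ax":0,"ay":0,"az":0,"jaw":3.5},{"dx":7,"dy":-5,"dz":26.4,"ax":0,"ay":0,"az":0,"jaw":3.5},{"dx":7,"dy":-5,"dz":26.4,"ax":0,"ay":0,"az":0,"jaw":3.5},{"dx":7,"dy":-5,"dz":26.4,"ax":0,"ay":0,"az":0,"jaw":3.5}]'

```text
time: 21.63
ee_pos: [0.6597, 0.0933, 0.0702]
ee_rot: [[-0.001, -0.906, 0.423], [-0.0, 0.423, 0.906], [-1.0, 0.0, -0.0]]
wrist_force: [-0.0, -1.1, -1.8]
gripper_width: 0.497
```

```bash
python3 - <<'E'
from h import *
z=observe()["ee_pos"][2]
snap("a13",(365,220),(255,160));st((.6597,.0934,.036)); print(proj("scene",(.6613,.0937,z-.0205+.048)))
E
```

```text
21.73 [0.6611 0.0935 0.0722] [[0.0028, -0.906, 0.4234], [0.0001, 0.4234, 0.906], [-1.0, -0.0025, 0.0013]] [-0.4 -0.4 -0.2] 46.201813121475816
(0.6597, 0.0934, 0.036) [ 3.62  0.13 -0.07]
[373.36521338 214.62759371]
```

View pics/a13.png

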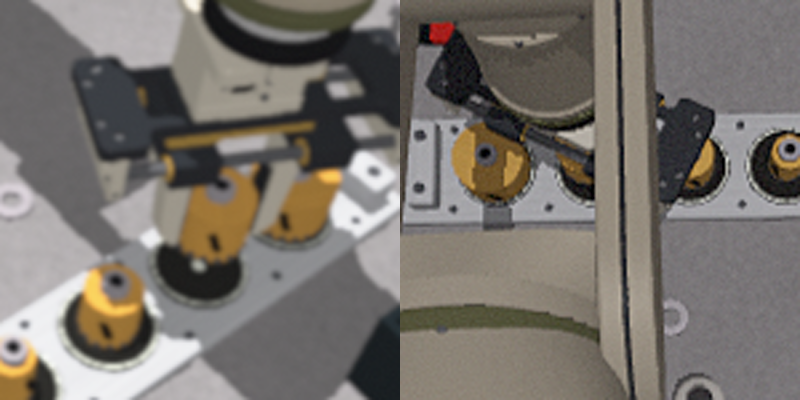

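Emit:
carry_out --moves '[{"dx":2,"dy":0.1,"dz":0,"ax":0,"ay":0,"az":0,"jaw":3.5},{"dx":3,"dy":0.1,"dz":0,"ax":0,"ay":0,"az":0,"jaw":3.5},{"dx":3.3,"dy":0.1,"dz":0,"ax":0,"ay":0,"az":0,"jaw":3.5},{"dx":3.4,"dy":0.1,"dz":0,"ax":0,"ay":0,"az":0,"jaw":3.5},{"dx":3.5,"dy":0.1,"dz":0,"ax":0,"ay":0,"az":0,"jaw":3.5},{"dx":3.55,"dy":0.1,"dz":0,"ax":0,"ay":0,"az":0,"jaw":3.5},{"dx":3.55,"dy":0.1,"dz":0,"ax":0,"ay":0,"az":0,"jaw":3.5},{"dx":3.55,"dy":0.1,"dz":0,"ax":0,"ay":0,"az":0,"jaw":3.5}]'

```text
time: 22.4
ee_pos: [0.6594, 0.0942, 0.0358]
ee_rot: [[0.001, -0.906, 0.423], [-0.0, 0.423, 0.906], [-1.0, -0.001, 0.0]]
wrist_force: [-2.4, 0.2, 4.7]
gripper_width: 0.498
```

Contact (+4.7 N). Release and rise.

Emit:
carry_out --moves '[{"dx":0,"dy":0,"dz":0,"ax":0,"ay":0,"az":0,"jaw":5.2},{"dx":0,"dy":0,"dz":0,"ax":0,"ay":0,"az":0,"jaw":6.0},{"dx":0,"dy":0,"dz":0,"ax":0,"ay":0,"az":0,"jaw":6.0},{"dx":0,"dy":0,"dz":0,"ax":0,"ay":0,"az":0,"jaw":6.0},{"dx":-3,"dy":0,"dz":0,"ax":0,"ay":0,"az":0,"jaw":6.0},{"dx":-6,"dy":0,"dz":0,"ax":0,"ay":0,"az":0,"jaw":6.0},{"dx":-9,"dy":0,"dz":0,"ax":0,"ay":0,"az":0,"jaw":6.0},{"dx":-12,"dy":0,"dz":0,"ax":0,"ay":0,"az":0,"jaw":6.0},{"dx":-12,"dy":4,"dz":2,"ax":0,"ay":0,"az":0,"jaw":6.0},{"dx":-12,"dy":8,"dz":5,"ax":0,"ay":0,"az":0,"jaw":6.0},{"dx":-12,"dy":12,"dz":8,"ax":0,"ay":0,"az":0,"jaw":6.0},{"dx":-12,"dy":16,"dz":11,"ax":0,"ay":0,"az":0,"jaw":6.0},{"dx":-12,"dy":19,"dz":14,"ax":0,"ay":0,"az":0,"jaw":6.0},{"dx":-12,"dy":22,"dz":17,"ax":0,"ay":0,"az":0,"jaw":6.0},{"dx":-12,"dy":25,"dz":20,"ax":0,"ay":0,"az":0,"jaw":6.0},{"dx":-12,"dy":25,"dz":20,"ax":0,"ay":0,"az":0,"jaw":6.0},{"dx":-12,"dy":25,"dz":20,"ax":0,"ay":0,"az":0,"jaw":6.0}]'

```text
time: 23.82
ee_pos: [0.514, 0.3866, 0.1547]
ee_rot: [[-0.001, -0.908, 0.418], [0.002, 0.418, 0.908], [-1.0, 0.002, 0.002]]
wrist_force: [0.3, 0.0, -0.8]
gripper_width: 0.649
```

```bash
python3 - <<'E'
from h import *
s=f(camera("scene"));t=f(camera("top"));cv2.imwrite("pics/e_s.png",s);cv2.imwrite("pics/e_t.png",t)
cv2.imwrite("pics/e.png",np.vstack([cv2.resize(t[110:190,170:380],(798,304),interpolation=cv2.INTER_CUBIC),cv2.resize(s[170:320,230:450],(420,286),interpolation=cv2.INTER_CUBIC) if 0 else cv2.copyMakeBorder(cv2.resize(s[170:320,230:450],(420,286)),0,0,0,378,0)]))
for n,ps in(("top",[(.6568,.1746),(.658,.093),(.66,.0134),(.6617,-.0654)]),("scene",[(.6603,.1756),(.6613,.0937),(.6632,.0143),(.6647,-.0647)])):
    print(n,[np.round(proj(n,(*p,.063)),1).tolist() for p in ps])
st()
E
```

```text
top [[211.5, 141.2], [250.3, 141.1], [288.3, 140.6], [326.0, 140.2]]
scene [[403.0, 207.0], [369.3, 227.9], [333.7, 250.5], [294.4, 275.2]]
23.92 [0.5163 0.3822 0.1545] [[-0.0001, -0.9073, 0.4205], [-0.0004, 0.4205, 0.9073], [-1.0, -0.0001, -0.0004]] [-0.2 -0.8 -1.2] 60.33540546344472
```

View pics/e.png

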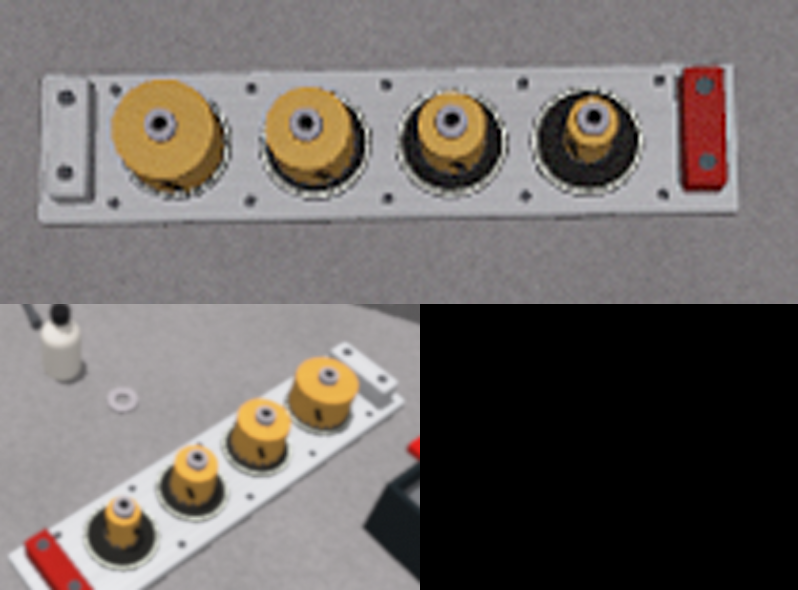

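View pics/e_s.png

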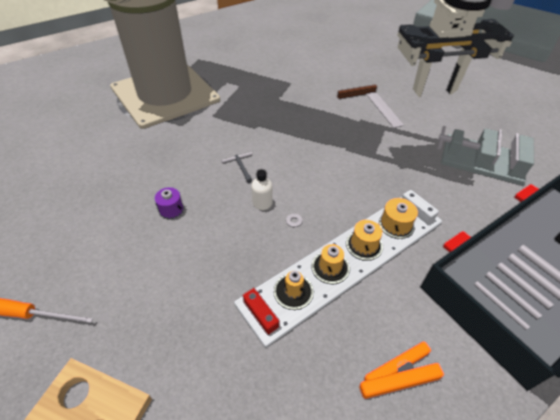

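In the top view the nuts are at (212,142.6), (250.5,142.4), (289,141.6) and (326,141). That is within 1.5 px (about 3 mm) of the pad-centred predictions. All four saws are upright, the bottle stands, and the gripper is clear.

```bash
python3 -c "
from cell import *
print(close_job())"
```

```text
the job is handed in; nothing more can be done
None
```

All four gold saws are standing teeth down on the pads, smallest next to the red post, and I handed the job in at about 24 s of the 106 s allowed. The red post was beside pad_d, so the order is 28 on pad_d, 38 on pad_c, 48 on pad_b and 58 on pad_a. I did not move the purple look-alike or the bottle.

- **Centring:** in the last top view every nut was within about 1.5 px (roughly 3 mm) of where a saw centred on its pad should appear; the limit is 12 mm.
- **Upright and clear:** both views show all four saws and the oil bottle standing. The gripper was open, empty and well away from everything.
- **Disagreements:** the two cameras differed by 2–7 mm in x, and I used their average. The gripper width read about 1.5 mm under each saw's diameter, the same on all four, so I took it as sensor bias.
- **Refused move:** the first move call was refused because the rows left out the turn fields; nothing moved.

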